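Hold a thermometer in its check dock

TASK

Bring the loose yellow thermometer, flat and display end leading, flush against the side fence of the blue dock while it is still clear of the brass plunger; then push it along the fence, firmly but without ramming, until it has pressed the sprung plunger in and its end meets the hard end stop. Finish still holding it pressed there, flat and square in the corner (the spring pushes it out if you let go), and leave the tape roll, marker and label roll where they are.

Things in the scene. Friction and masses are not known exactly. Their poses are not given: they have to be found in the camera images.
- thermometer_center (a point): centre of the loose yellow handheld thermometer lying on its back right of the dock (an identical one far back belongs to the room). 140 long (x) x 68 wide (y) x 21 mm high, about 0.15 kg; the point is 10.5 mm above its underside. x points to the display end, z up. The rear 60 mm stays outside the fence when seated and can be gripped across the 68 mm width
- thermometer_head (a point): middle of the end face at the display end of the thermometer, 70 mm along its x from the centre. This face meets the plunger and the end stop.
- dock_corner (a point): inner corner of the dock at bench height, where the inner faces of side fence and end stop meet; the dock is screwed down. x points the way to push, towards the end stop (roughly away from the robot), y left, z up. No base plate: the thermometer slides on the bench. Seated, its centre is at x = -70, y = -34 mm, its x parallel to this x
- side_fence_mid (a point): middle of the top edge of the side fence's inner face. The fence is a blue bar 20 mm high; in the dock corner's frame its inner face is y = 0 from x = -80 mm to 0; it is 12 mm thick to the +y side, with a 5 mm high foot out to y = +41 mm
- end_stop_mid (a point): middle of the top edge of the end stop's face. The stop is a blue bar 24 mm high; in the dock corner's frame its face is x = 0 from y = -75 to +12 mm; it is 16 mm thick, and the plunger barrel and foot behind it reach to x = +65 mm
- plunger_tip (a point): tip of the brass sprung plunger, 9 mm thick, which stands 10 mm out of the end stop's face at y = -34 mm, 11.5 mm above the bench, and pushes back along the dock's -x.
- plunger (a joint): how far the plunger is pushed in (m): 0 free, 0.010 when the thermometer's end meets the end stop. Spring: about 3 N at 0, rising to 9 N at 0.010.
- tape_roll: bystander: red tape roll lying flat, 92 mm across, 19 mm high; origin at the centre of its underside
- marker: bystander: white marker with blue cap, 138 x 19 x 18 mm, lying along its x; origin at the centre of its underside
- label_roll: bystander: white label roll standing on end, 68 mm across, 50 mm high; origin at the centre of its underside
There are look-alikes about, which are no part of the job. There is more than one size of the part that bears dock_corner; the job needs the larger.

How it is judged:
By the outcome, as a careful person would: the job done as asked, in the order asked, and still so for the second after the job is handed in, while the arm keeps its last pose, push and grip.
It also fails if it takes over 70 s, if anything falls off the work surface, if the arm or the gripper's body presses on something with over 40 N, if the wrist force passes 120 N, or if a joint passes its speed limit or range.

ROBOT

A 7-joint arm with a two-finger parallel gripper is mounted at the origin on a cart in front of the work surface, level with it; the furniture and walls round the work are solid. World frame = base frame: x ahead of the robot, y to its left, z up, the work surface at z = 0. Lengths are in m, angles in degrees, forces in N, time in s.
With the tool pointing down it reaches from about 0.425 to 0.875 m from the base axis. Payload 4.7 kg.
Tool frame: the origin (TCP) lies on the centre line of the jaws, within the pads' length; the fingertips stand env.nose_length ahead of it and the grasp point (between the pads) lies 8 mm behind it (env.nose_length is the distance from the TCP to the fingertips, in m); y points along the fingers, z is the direction in which the jaws open and shut, and the axes are right-handed (so a half turn about y gives the same grasp; the last joint's range is limited). The gripper opens to 87 mm and grips with 3 to 60 N. Pads are 19 mm wide; open, the fingers measure 117 mm over their backs; the gripper's body (75 mm by 190 mm) begins 51 mm behind the grasp point.
Start: joints at [-62.389, 18.392, -4.016, 83.108, 1.295, 78.541, -3.26], TCP at [0.293, 0.58, 0.234] pointing down, gripper open.
Joint ranges: [-163.93, 163.93], [-17.29, 119.83], [-79.2, 71.16], [3.27, 140.29], [-89.18, 269.18], [5.43, 117.66], [-154.24, 154.24]. Speed limits (degrees/s): [147.25, 147.25, 180, 180, 180, 180, 180].

INTERFACE

Orientations are given as [roll, pitch, yaw] about the fixed x, y, z axes, in that order (R = Rz(yaw) Ry(pitch) Rx(roll)).
In Python, from cell import env, read_camera, camera_info, job, models gives the robot as it stands.
- The arm moves only by the tool move_arm, never from a script. Its argument "moves" is a list of rows, each a list of 6 numbers: the shift along the tool's x, y, z in mm, then the turn, a rotation vector about the tool's x, y, z in degrees. In form: [[x, y, z, ax, ay, az], ...]. A call has 1 to 20 rows; each row is the pose to reach, as a shift and turn from the pose commanded when the call began, along the tool's axes at that moment; what a row does not reach only later rows make up. A row lasts 1/12 s, in which the tool goes at most 41.7 mm and 7.16 degrees, less where a joint would pass 70% of its speed; a pose out of reach is approached as far as the arm can. A call with a gripper value outside its range is refused whole. "claw" is the finger opening in mm, from 0 to 87, set as the call begins (left out, the last holds). The fingers move at their own pace and stop on an object; "newtons" is the grip in N (left out, the last holds). Time passes only in rows, so rows that repeat a pose let the fingers close. It gives the time, the measured TCP pose, the force and the opening at its end, in the units of the state.
- env.get_obs(): the state, without advancing time (a new reading comes with each control period).
- read_camera(name): name is "side" or "top" or "wrist"; returns (picture, depth): 420x560x3 uint8, red, green, blue; 420x560 float32, m along the optical axis (not along the pixel's ray), 0 where there is no reading.
- camera_info(name): a dict with "fx", "fy", "cx", "cy" (pixels), "R" (3x3) and "t" (3): a world point X has camera coordinates R X + t. Camera axes: x right, y down, z forward; pixel columns grow to the right and rows downward; lengths in m; the calibration is good to about 2 mm. A picture is of the moment at which its call begins: read the wrist's pose just before it. camera_info takes no time and is no camera call; for the wrist camera it gives the pose at the moment of the call.
- job.sign_off(): hands the job in, once; it reports no verdict.
Trained networks look in the newest picture that a camera, given by its name, has taken for a name from the list of things; names that differ only in an ending like _2 or _b are one class to them, and where a whole thing is asked for, a point or a joint stands for the part that bears it (a point fixed in the world has none). Each returns a list of dicts, best first, with "score" (0 to 1); they miss things now and then, are a little off and sometimes report something else, mostly with a low value. They report only what shows in the picture. A call takes as long as a camera call. They do not tell look-alikes from the thing itself.
- models.spot_in(target, camera): "point" ([x, y, z] in m, in world coordinates, good to about 4 mm: the middle of the surface that is visible of it).
- models.cut_out(target, camera): "mask" (420x560 bool, what is visible of it).
The state is a dict: "time_s": time; "qpos": joint angles; "joint_velocities": joint speeds; "effort": joint torques, N m; "tool_pos": TCP position; "tool_rot": TCP orientation; "force": force on the tool from outside, world axes, zero at the start; "wrist_torque": the same for the moment, N m; "grip_width": finger opening in m.
Only numpy, scipy, OpenCV 4.12 (cv2) and the standard library are available. Lean on these libraries where they do the work, as an engineer would, in place of code of your own. Each camera call takes 0.05 s, during which the arm holds its last target.

## Working session

There is one attempt and no reset: what is moved stays moved. The work goes in short steps, Python scripts to look and compute and a tool call to move; the robot and the scene stay as the last step left them, time stands still between calls to the robot, and variables do not carry over. Pictures are saved under pics/ and viewed, and the job is handed in when it is done.

Besides the shell and the picture viewer there is one more tool, called after ">>>" by a JSON object that holds its "fn" and its "kwargs". move_arm: Moves the arm, as the interface text tells. Its arguments: {"type":"object","properties":{"moves":{"type":"array","items":{"type":"array","items":{"type":"number"}}},"claw":{"type":"number"},"newtons":{"type":"number"}},"required":["moves"]}

```bash
ls; mkdir -p pics
python3 - <<'E'
from cell import env, read_camera, camera_info, job, models
import cv2
print(env.get_obs(), env.nose_length)
for n in ["top","side","wrist"]:
    p,d=read_camera(n); cv2.imwrite(f"pics/{n}0.png",p[:,:,::-1])
    c=camera_info(n); print(n,c)
E
```

```text
pics
{'time_s': 0.0, 'qpos': array([-62.38891288,  18.43991821,  -4.01684973,  83.1751491 ,
         1.2951225 ,  78.54143684,  -3.25823374]), 'joint_velocities': array([-0.05089931, -0.09524912, -0.13156284,  0.04880254,  0.13497544,
       -0.00614557,  0.03584525]), 'effort': array([-6.43753697e-05, -4.91278303e+01, -4.03972026e-01, -3.12526309e+01,
       -6.38717436e-02,  4.38043533e-02,  1.79892613e-04]), 'tool_pos': array([0.29289223, 0.57966562, 0.23244979]), 'tool_rot': array([-9.01112465e+01, -5.50049040e-03, -2.67982849e+01]), 'force': array([ 0.03031873, -0.31732271, -1.04445218]), 'wrist_torque': array([-0.02569677,  0.04028487,  0.01201989]), 'grip_width': 0.08691956657461626} 0.011
top {'fx': 529.3802028147607, 'fy': 529.3802028147607, 'cx': 278.91517976540456, 'cy': 216.50651371423893, 'R': array([[ 0.00990358, -0.99994953, -0.00169285],
       [-0.97752777, -0.00932498, -0.21060036],
       [ 0.21057394,  0.00374051, -0.97757078]]), 't': array([-0.02951624,  0.59528226,  1.4721973 ])}
side {'fx': 541.2278825666317, 'fy': 541.2278825666317, 'cx': 275.8754361757751, 'cy': 204.31862611065176, 'R': array([[ 0.83272106, -0.55362719,  0.0085191 ],
       [-0.21180682, -0.33272294, -0.91893053],
       [ 0.51157943,  0.7634084 , -0.39432741]]), 't': array([-0.51703887,  0.17995108,  1.27081329])}
wrist {'fx': 309.0444781909354, 'fy': 309.0444781909354, 'cx': 275.2696926762163, 'cy': 204.29472014757042, 'R': array([[ 0.45058042,  0.89273457, -0.00150763],
       [ 0.85115734, -0.42908499,  0.30235286],
       [ 0.26927395, -0.13751751, -0.95319488]]), 't': array([-0.65064841, -0.03771589,  0.39218841])}
```

View pics/top0.png

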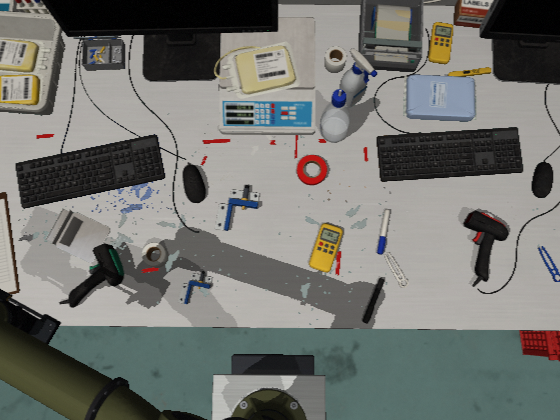

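View pics/side0.png

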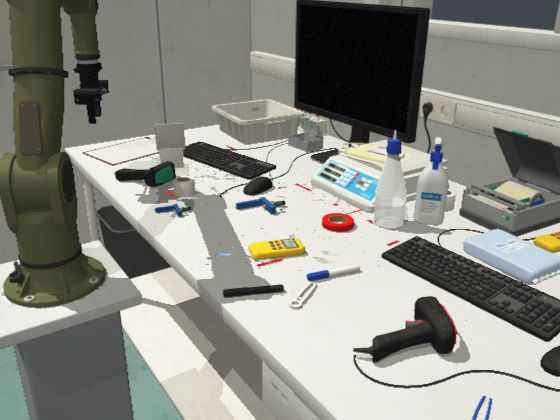

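Run:
```python
from cell import env, read_camera, camera_info, job, models
for cam in ["top","side"]:
  for n in ["thermometer_center","dock_corner","side_fence_mid","end_stop_mid","plunger_tip","tape_roll","marker","label_roll"]:
    r=models.spot_in(n,cam)
    c=camera_info(cam)
    import numpy as np
    for q in r[:4]:
        X=c["R"]@np.array(q["point"])+c["t"]
        print(cam,n,round(q["score"],2),np.round(q["point"],4),"px",round(c["fx"]*X[0]/X[2]+c["cx"]),round(c["fy"]*X[1]/X[2]+c["cy"]))
```

```text
top thermometer_center 0.93 [ 0.516  -0.1567  0.0213] px 324 246
top dock_corner 0.78 [0.4046 0.2223 0.0055] px 194 284
top dock_corner 0.72 [ 0.6406  0.112  -0.0017] px 234 206
top side_fence_mid 0.93 [0.6427 0.1089 0.0071] px 235 205
top side_fence_mid 0.91 [0.4042 0.2292 0.0039] px 192 284
top end_stop_mid 0.89 [0.4019 0.2307 0.0022] px 192 285
top end_stop_mid 0.59 [0.6359 0.1133 0.0066] px 234 207
top tape_roll 0.96 [ 0.7515 -0.1177  0.0179] px 310 170
top marker 0.79 [ 0.5585 -0.3329  0.0184] px 383 233
top label_roll 0.61 [0.4848 0.3369 0.0464] px 154 254
side thermometer_center 0.56 [ 0.5023 -0.1735  0.0167] px 275 250
side dock_corner 0.6 [0.3941 0.2104 0.0071] px 175 211
side dock_corner 0.55 [0.6327 0.0963 0.0149] px 262 204
side side_fence_mid 0.8 [0.3945 0.2155 0.009 ] px 174 210
side side_fence_mid 0.72 [0.6344 0.1012 0.0159] px 261 203
side end_stop_mid 0.76 [0.396  0.2167 0.0093] px 174 209
side end_stop_mid 0.72 [0.6329 0.0985 0.0167] px 261 204
side tape_roll 0.75 [ 0.7484 -0.1303  0.0188] px 338 221
side marker 0.78 [ 0.5574 -0.3391  0.0126] px 332 273
```

The top view shows two blue docks: a larger one at about (240,207) and a smaller one at about (198,287). The loose thermometer is at (325,247), and the room's identical one is at (440,42). I'll confirm with enlarged crops.

Run:
```python
import cv2,numpy as np
p=cv2.imread("pics/top0.png")
a=cv2.resize(p[175:310,170:350],None,fx=4.4,fy=4.4,interpolation=cv2.INTER_CUBIC)
cv2.imwrite("pics/topcrop.png",a)
p=cv2.imread("pics/side0.png")
a=cv2.resize(p[180:270,140:320],None,fx=4.4,fy=4.4,interpolation=cv2.INTER_CUBIC)
cv2.imwrite("pics/sidecrop.png",a)
```

```text
(no output)
```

View pics/topcrop.png

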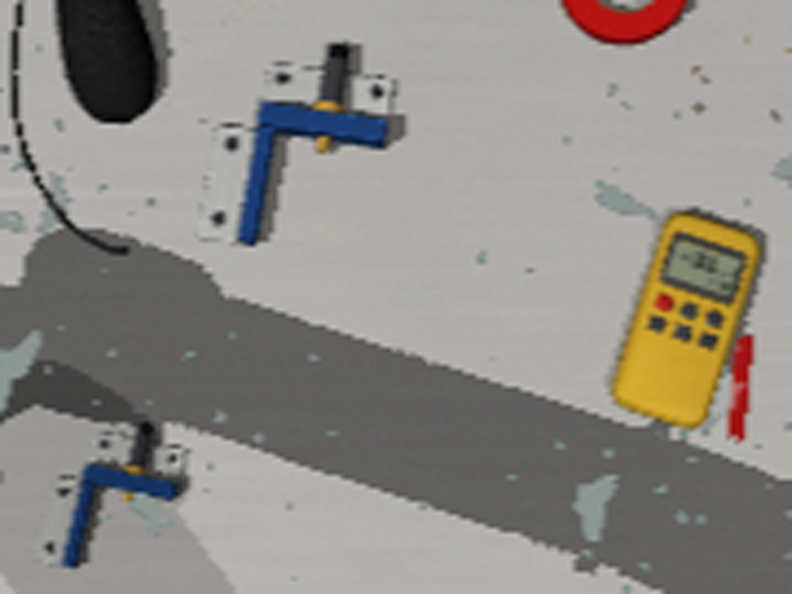

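View pics/sidecrop.png

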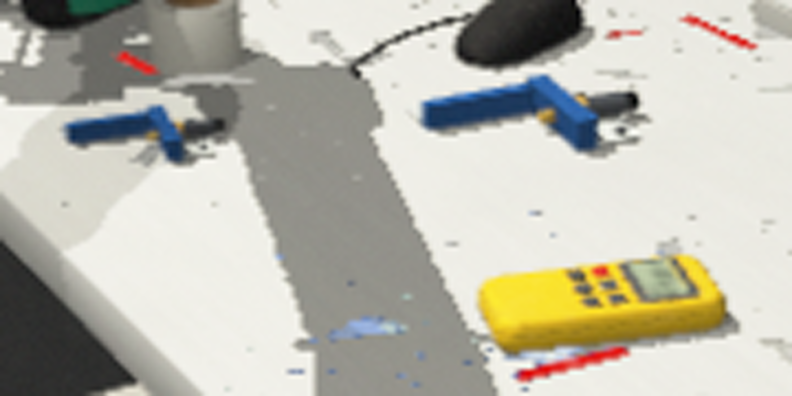

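View pics/wrist0.png

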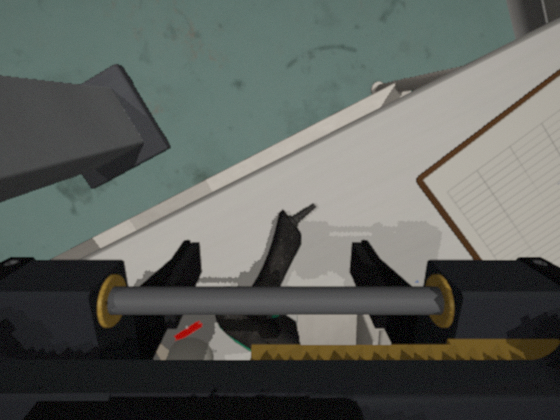

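```bash
cat > h.py <<'E'
import numpy as np, cv2
from cell import env, read_camera, camera_info, job, models
def cloud(d,c):
    v,u=np.mgrid[0:d.shape[0],0:d.shape[1]]
    X=np.stack([(u-c["cx"])/c["fx"]*d,(v-c["cy"])/c["fy"]*d,d],-1)
    return (X-c["t"])@c["R"]
def ray(c,uv,z):
    """pixels -> world at plane height z"""
    uv=np.atleast_2d(uv).astype(float)
    D=np.stack([(uv[:,0]-c["cx"])/c["fx"],(uv[:,1]-c["cy"])/c["fy"],np.ones(len(uv))],-1)@c["R"]
    o=-c["R"].T@c["t"]
    s=(z-o[2])/D[:,2]
    return o+D*s[:,None]
def proj(c,X):
    Y=np.atleast_2d(X)@c["R"].T+c["t"]
    return np.stack([c["fx"]*Y[:,0]/Y[:,2]+c["cx"],c["fy"]*Y[:,1]/Y[:,2]+c["cy"]],-1)
def hsv(p): return cv2.cvtColor(p,cv2.COLOR_RGB2HSV)
def masks(p):
    h=hsv(p)
    y=(h[...,0]>18)&(h[...,0]<32)&(h[...,1]>130)&(h[...,2]>90)
    b=(h[...,0]>102)&(h[...,0]<122)&(h[...,1]>140)&(h[...,2]>40)
    return y,b
E
python3 - <<'E'
from h import *
c=camera_info("top"); print("cam pos",-c["R"].T@c["t"])
cw=camera_info("wrist"); o=-cw["R"].T@cw["t"]
from scipy.spatial.transform import Rotation as Ro
s=env.get_obs(); Rt=Ro.from_euler("xyz",s["tool_rot"],degrees=True).as_matrix()
print("wrist cam in tool",Rt.T@(o-s["tool_pos"]),"\n axes",(cw["R"]@Rt).round(3))
p,d=read_camera("top"); P=cloud(d,c); y,b=masks(p)
W=P[...,0],P[...,1]
for nm,m,z0,box in [("therm",y,.010,(0.4,.65,-.3,0)),("dockL",b,.008,(.55,.75,0,.2)),("dockS",b,.008,(.33,.5,.15,.3))]:
    mm=m&(P[...,0]>box[0])&(P[...,0]<box[1])&(P[...,1]>box[2])&(P[...,1]<box[3])
    Q=P[mm]; print(nm,len(Q),"z pct",np.percentile(Q[:,2],[5,50,95]).round(4))
    Q=Q[Q[:,2]>z0]
    r=cv2.minAreaRect((Q[:,:2]*1000).astype(np.float32)); print(r, cv2.boxPoints(r).round(1).tolist())
E
```

```text
cam pos [ 0.27219086 -0.02947052  1.56449375]
wrist cam in tool [-0.08292635 -0.15154186  0.00137442] 
 axes [[-0.     0.     1.   ]
 [ 0.953 -0.302  0.   ]
 [ 0.302  0.953  0.   ]]
therm 757 z pct [0.0155 0.0223 0.0281]
((513.8046875, -161.73141479492188), (66.260009765625, 138.42269897460938), 71.61748504638672) [[437.70001220703125, -171.3000030517578], [569.0, -215.0], [589.9000244140625, -152.10000610351562], [458.6000061035156, -108.5]]
dockL 267 z pct [0.0108 0.0233 0.03  ]
((606.3003540039062, 90.64631652832031), (83.8728256225586, 96.17284393310547), 82.27236938476562) [[553.0, 55.599998474121094], [648.2999877929688, 42.599998474121094], [659.5999755859375, 125.69999694824219], [564.2999877929688, 138.6999969482422]]
dockS 130 z pct [0.008  0.0168 0.0245]
((389.64483642578125, 223.58444213867188), (45.1260871887207, 85.90531921386719), 36.46044158935547) [[346.0, 244.6999969482422], [397.0, 175.60000610351562], [433.29998779296875, 202.39999389648438], [382.29998779296875, 271.5]]
```

>>> {"fn": "move_arm", "kwargs": {"moves": [[16, 0, -8, 0, 0, 0], [45, -1, -22, 0, -1, 0], [80, -2, -40, 0, -2, 0], [115, -3, -57, 0, -3, 0], [150, -4, -74, 0, -4, 0], [185, -5, -92, 0, -5, 0], [220, -6, -109, 0, -6, 0], [255, -7, -126, 0, -7, 0], [290, -8, -144, 0, -8, 0], [325, -10, -161, 0, -9, 0], [360, -12, -178, 0, -10, 0], [395, -13, -196, 0, -11, 0], [430, -14, -213, 0, -12, 0], [465, -15, -230, 0, -13, 0], [500, -16, -248, 0, -14, 0], [530, -17, -263, 0, -14.5, 0], [548, -18, -272, 0, -14.8, 0], [548, -18, -272, 0, -14.8, 0], [548, -18, -272, 0, -14.8, 0], [548, -18, -272, 0, -14.8, 0]]}}

```text
time_s: 2.67
tool_pos: [0.6591, 0.0917, 0.2514]
tool_rot: [-89.9, 0.1, -11.9]
force: [1.0, 0.4, 0.9]
grip_width: 0.087
```

Run:
```python
from h import *
s=env.get_obs(); print({k:np.round(s[k],3) for k in s if k not in("effort","joint_velocities")})
c=camera_info("wrist"); p,d=read_camera("wrist"); np.savez("w1.npz",p=p,d=d,**c)
cv2.imwrite("pics/w1.png",p[:,:,::-1])
c=camera_info("top"); p,d=read_camera("top"); np.savez("t1.npz",p=p,d=d,**c)
cv2.imwrite("pics/t1.png",p[:,:,::-1])
```

```text
{'time_s': np.float64(2.667), 'qpos': array([-21.63 ,  20.017,  15.156,  79.738,  -5.273,  80.956,  71.551]), 'tool_pos': array([0.659, 0.092, 0.251]), 'tool_rot': array([-8.9941e+01,  5.3000e-02, -1.1932e+01]), 'force': array([1.044, 0.374, 0.887]), 'wrist_torque': array([ 0.072,  0.016, -0.026]), 'grip_width': np.float64(0.087)}
```

View pics/w1.png

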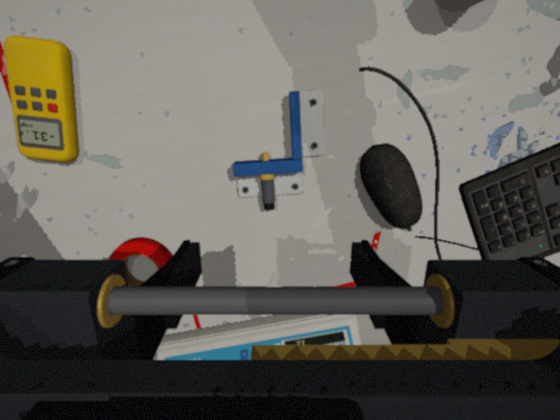

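The wrist picture shows the dock at (270,160), with its fence at x≈296 and its stop at y≈167. The thermometer is at (42,100) with its display end at the bottom. Next I'll fit the known shapes to the colour masks.

```bash
cat > fit.py <<'E'
from h import *
from scipy.optimize import minimize
def boxpts(x0,x1,y0,y1,z0,z1): return np.array([[x,y,z] for x in(x0,x1) for y in(y0,y1) for z in(z0,z1)])
DOCK=[boxpts(-.08,0,0,.012,0,.020),boxpts(0,.016,-.075,.012,0,.024)]
TH=[boxpts(-.07,.07,-.034+.009,.034-.009,0.003,.021),boxpts(-.07+.009,.07-.009,-.034,.034,0.003,.021)]
S=4
def render(c,parts,q,roi):
    u0,v0,u1,v1=roi; im=np.zeros(((v1-v0)*S,(u1-u0)*S),np.uint8)
    cy,sy=np.cos(q[2]),np.sin(q[2]); Rz=np.array([[cy,-sy,0],[sy,cy,0],[0,0,1]])
    for B in parts:
        uv=proj(c,B@Rz.T+np.array([q[0],q[1],0]))
        h=cv2.convexHull(((uv-[u0,v0]+.5)*S-.5).astype(np.float32))
        cv2.fillPoly(im,[np.round(h*256).astype(np.int32)],1,shift=8)
    return cv2.resize(im.astype(np.float32),(u1-u0,v1-v0),interpolation=cv2.INTER_AREA)
def roi_of(c,parts,q,pad=12):
    X=np.vstack(parts); cy,sy=np.cos(q[2]),np.sin(q[2]); Rz=np.array([[cy,-sy,0],[sy,cy,0],[0,0,1]])
    uv=proj(c,X@Rz.T+np.array([q[0],q[1],0])); a=uv.min(0)-pad; b=uv.max(0)+pad
    a=np.clip(a,0,[560,420]);b=np.clip(b,0,[560,420])
    return [int(a[0]),int(a[1]),int(b[0]),int(b[1])]
def fit(views,parts,q0):
    """views: list of (c,mask)"""
    vs=[(c,m.astype(np.float32),roi_of(c,parts,q0)) for c,m in views]
    def cost(q,sc=1):
        e=0
        for c,m,r in vs:
            R=render(c,parts,q,r); M=m[r[1]:r[3],r[0]:r[2]]
            e+=np.abs(R-M).sum()/M.sum()
        return e
    best=None
    q=np.array(q0,float)
    for k in range(4):
        st=[q]+[q+np.eye(3)[i]*[.006,.006,.06][i]/(1+k) for i in range(3)]
        r=minimize(cost,q,method="Nelder-Mead",options=dict(initial_simplex=np.array(st),xatol=1e-5,fatol=1e-5,maxiter=300)); q=r.x
    return q,r.fun
E
python3 - <<'E'
from fit import *
V={}
for n in ("w1","t1"):
    z=np.load(n+".npz"); c={k:z[k] for k in("fx","fy","cx","cy","R","t")}; y,b=masks(z["p"]); V[n]=(c,y,b)
    cv2.imwrite(f"pics/m_{n}.png",(np.stack([b*255,y*0,y*255],-1)).astype(np.uint8))
for nm,parts,q0,i in [("dock",DOCK,(.64,.125,np.radians(-10)),2),("therm",TH,(.514,-.162,np.radians(-18)),1)]:
    for vs in (["w1"],["t1"],["w1","t1"]):
        q,f=fit([(V[v][0],V[v][i]) for v in vs],parts,q0); print(nm,vs,q[:2].round(4),np.degrees(q[2]).round(2),round(f,3))
E
```

```text
dock ['w1'] [0.6449 0.1185] -7.08 0.264
dock ['t1'] [0.6427 0.1179] -6.53 4.207
dock ['w1', 't1'] [0.644 0.118] -7.52 4.479
therm ['w1'] [ 0.5181 -0.1596] -18.95 0.474
therm ['t1'] [ 0.5154 -0.1622] -18.73 0.444
therm ['w1', 't1'] [ 0.5155 -0.1619] -19.03 0.926
```

View pics/m_w1.png

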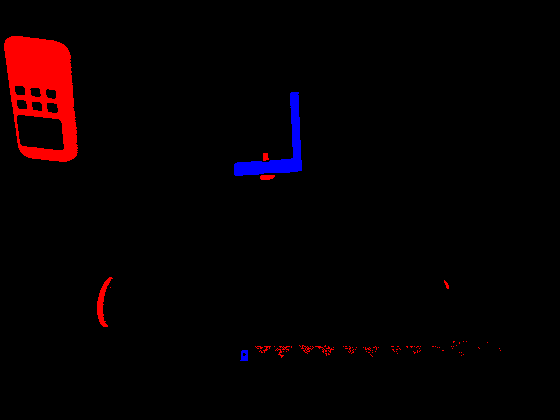

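Run:
```python
from fit import *
def fill(m):
    cs,_=cv2.findContours(m.astype(np.uint8),cv2.RETR_EXTERNAL,cv2.CHAIN_APPROX_NONE)
    o=np.zeros(m.shape,np.uint8); cv2.drawContours(o,cs,-1,1,-1); return o>0
V={}
z=np.load("w1.npz"); c={k:z[k] for k in("fx","fy","cx","cy","R","t")}; y,b=masks(z["p"]); V["w1"]=(c,fill(y),b,z["p"])
p=cv2.imread("pics/top0.png")[:,:,::-1].copy(); y,b=masks(p); V["t0"]=(camera_info("top"),fill(y),b,p)
res={}
for nm,parts,q0,i in [("dock",DOCK,(.64,.125,np.radians(-10)),2),("therm",TH,(.514,-.162,np.radians(-18)),1)]:
    for vs in (["w1"],["t0"],["w1","t0"]):
        q,f=fit([(V[v][0],V[v][i]) for v in vs],parts,q0); print(nm,vs,q[:2].round(4),np.degrees(q[2]).round(2),round(f,3)); res[nm,vs[0]]=q
def ov(n,nm,parts,k):
    c=V[n][0]; im=V[n][3][:,:,::-1].copy(); q=res[nm,n]; r=roi_of(c,parts,q,15)
    im=im[r[1]:r[3],r[0]:r[2]]; im=cv2.resize(im,None,fx=k,fy=k,interpolation=cv2.INTER_NEAREST)
    R=cv2.resize(render(c,parts,q,r),None,fx=k,fy=k)>.5
    cs,_=cv2.findContours(R.astype(np.uint8),cv2.RETR_LIST,cv2.CHAIN_APPROX_NONE); cv2.drawContours(im,cs,-1,(0,0,255),1); return im
a=ov("w1","dock",DOCK,5); b=ov("t0","dock",DOCK,5); cc=ov("w1","therm",TH,3)
H=600; out=np.zeros((H,1300,3),np.uint8); x=0
for i in (a,b,cc):
    h,w=i.shape[:2]; h=min(h,H); out[:h,x:x+w]=i[:h]; x+=w+5
out=out[:,:x]; out=cv2.resize(out,None,fx=min(1,800/x),fy=min(1,800/x)); cv2.imwrite("pics/ov1.png",out)
```

```text
dock ['w1'] [0.6449 0.1185] -7.08 0.264
dock ['t0'] [0.6437 0.1179] -7.25 0.282
dock ['w1', 't0'] [0.6436 0.1175] -7.52 0.557
therm ['w1'] [ 0.5181 -0.1596] -18.95 0.109
therm ['t0'] [ 0.5154 -0.162 ] -18.59 0.064
therm ['w1', 't0'] [ 0.5155 -0.162 ] -18.43 0.177
```

View pics/ov1.png

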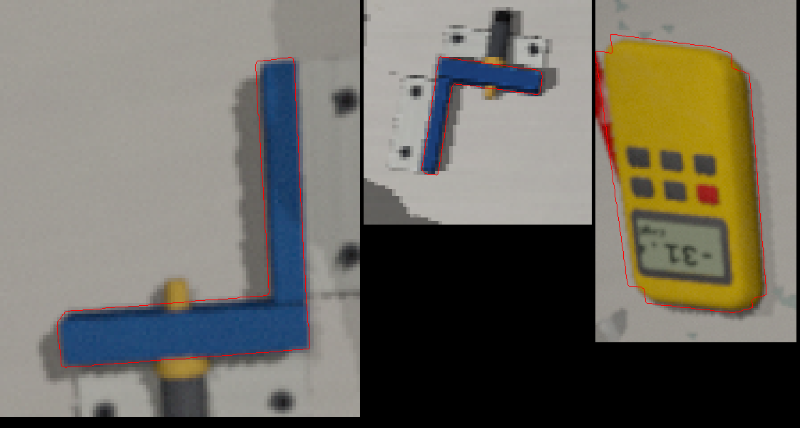

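```bash
sed -i 's/(h\[...,2\]>40)$/(h[...,2]>12)/; s/h\[...,1\]>140)&(h\[...,2\]>12/h[...,1]>90)\&(h[...,2]>12/' h.py; sed -n '/def masks/,$p' h.py
python3 - <<'E'
from fit import *
V={}
z=np.load("w1.npz"); c={k:z[k] for k in("fx","fy","cx","cy","R","t")}; y,b=masks(z["p"]); V["w1"]=(c,y,b,z["p"])
p=cv2.imread("pics/top0.png")[:,:,::-1].copy(); y,b=masks(p); V["t0"]=(camera_info("top"),y,b,p)
h=hsv(z["p"]); print(h[150:175:2,250].tolist()); print(h[120,285:305].tolist())
res={}
for vs in (["w1"],["t0"],["w1","t0"]):
    q,f=fit([(V[v][0],V[v][2]) for v in vs],DOCK,(.64,.125,np.radians(-10))); print(vs,q[:2].round(4),np.degrees(q[2]).round(2),round(f,3)); res[vs[0]]=q
n="w1"; c=V[n][0]; q=res[n]; r=roi_of(c,DOCK,q,15); k=5
im=cv2.resize(V[n][3][r[1]:r[3],r[0]:r[2],::-1],None,fx=k,fy=k,interpolation=cv2.INTER_NEAREST)
M=cv2.resize(V[n][2][r[1]:r[3],r[0]:r[2]].astype(np.uint8)*255,None,fx=k,fy=k,interpolation=cv2.INTER_NEAREST)
# edges of top faces, using joint fit
cy,sy=np.cos(q[2]),np.sin(q[2]); Rz=np.array([[cy,-sy,0],[sy,cy,0],[0,0,1]])
for B in DOCK:
    for zz in (0,1):
        T=B[zz::2][[0,1,3,2]]; uv=(proj(c,T@Rz.T+[q[0],q[1],0])-[r[0],r[1]]+.5)*k
        cv2.polylines(im,[uv.round().astype(np.int32)],True,(0,0,255) if zz else (0,255,255),1)
cv2.imwrite("pics/ov2.png",np.hstack([im,cv2.cvtColor(M,cv2.COLOR_GRAY2BGR)]))
E
```

```text
def masks(p):
    h=hsv(p)
    y=(h[...,0]>18)&(h[...,0]<32)&(h[...,1]>130)&(h[...,2]>90)
    b=(h[...,0]>102)&(h[...,0]<122)&(h[...,1]>90)&(h[...,2]>12)
    return y,b
[[19, 17, 163], [16, 17, 161], [21, 16, 161], [21, 16, 160], [20, 14, 162], [106, 25, 111], [106, 195, 90], [106, 182, 123], [105, 196, 120], [106, 184, 119], [107, 182, 119], [106, 193, 116], [107, 177, 108]]
[[23, 23, 102], [26, 20, 103], [19, 19, 106], [10, 15, 100], [10, 8, 93], [107, 52, 78], [108, 157, 86], [107, 189, 100], [106, 179, 104], [107, 177, 104], [106, 200, 98], [106, 186, 103], [106, 187, 105], [106, 201, 103], [108, 145, 107], [113, 45, 119], [18, 9, 143], [30, 10, 146], [30, 12, 143], [26, 14, 143]]
['w1'] [0.6449 0.1179] -7.72 0.16
['t0'] [0.644  0.1182] -8.05 0.171
['w1', 't0'] [0.6441 0.118 ] -8.15 0.341
```

View pics/ov2.png

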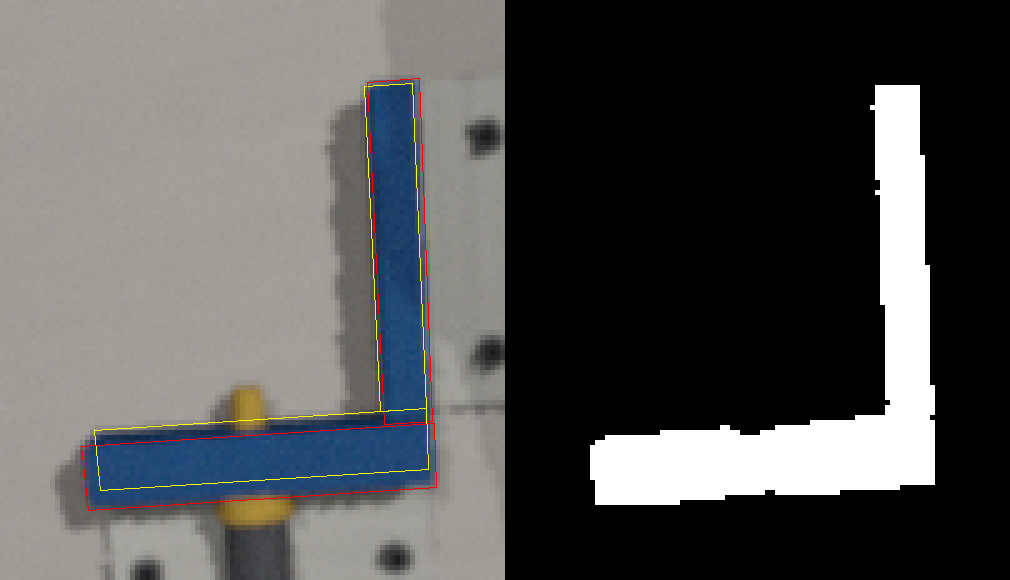

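>>> {"fn": "move_arm", "kwargs": {"moves": [[-7, 6, -15, 0, 0.3, 0], [-20, 17, -42, 0, 1, 0], [-34, 30, -72, 0, 1.8, 0], [-48, 43, -102, 0, 2.5, 0], [-62, 56, -132, 0, 3.2, 0], [-77, 70, -162, 0, 4, 0], [-91, 84, -192, 0, 4.7, 0], [-105, 100, -222, 0, 5.4, 0], [-118, 116, -249, 0, 6.1, 0], [-126, 126, -266, 0, 6.5, 0], [-129, 131, -273, 0, 6.7, 0], [-129, 131, -273, 0, 6.7, 0], [-129, 131, -273, 0, 6.7, 0], [-129, 131, -273, 0, 6.7, 0]], "claw": 87}}

```text
time_s: 3.93
tool_pos: [0.4785, -0.148, 0.1215]
tool_rot: [-89.9, -0.1, -18.5]
force: [0.2, 0.3, 0.2]
grip_width: 0.0872
```

Run:
```python
from fit import *
s=env.get_obs(); print(s["tool_pos"].round(4),s["tool_rot"].round(2),s["force"].round(2))
c=camera_info("wrist"); p,d=read_camera("wrist"); np.savez("w2.npz",p=p,d=d,**c)
y,b=masks(p); im=p[:,:,::-1].copy()
q=(.5155,-.162,np.radians(-18.6))
R=cv2.cvtColor((p*0).astype(np.uint8),cv2.COLOR_RGB2GRAY)
cy,sy=np.cos(q[2]),np.sin(q[2]); Rz=np.array([[cy,-sy,0],[sy,cy,0],[0,0,1]])
B=boxpts(-.07,.07,-.034,.034,.0,.021)
for zz in (0,1):
    cv2.polylines(im,[proj(c,B[zz::2][[0,1,3,2]]@Rz.T+[q[0],q[1],0]).round().astype(np.int32)],True,(255,0,255),1)
cv2.imwrite("pics/w2.png",im)
```

```text
[ 0.4785 -0.148   0.1215] [-89.94  -0.12 -18.52] [0.18 0.33 0.19]
```

View pics/w2.png

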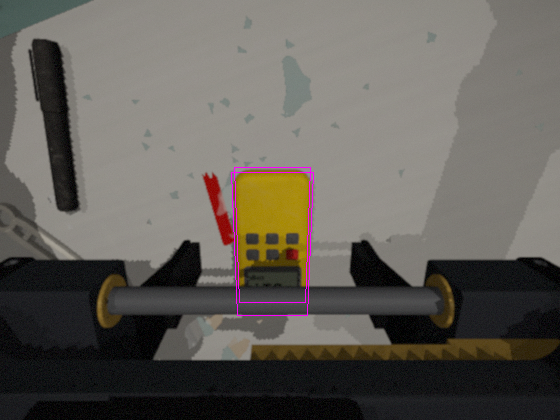

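>>> {"fn": "move_arm", "kwargs": {"moves": [[0, 12, 0, 0, 0, 0], [0, 35, 0, 0, 0, 0], [0, 60, 0, 0, 0, 0], [0, 80, 0, 0, 0, 0], [0, 93, 0, 0, 0, 0], [0, 101, 0, 0, 0, 0], [0, 105, 0, 0, 0, 0], [0, 107, 0, 0, 0, 0], [0, 107, 0, 0, 0, 0], [0, 107, 0, 0, 0, 0]]}}

```text
time_s: 4.82
tool_pos: [0.4776, -0.1499, 0.0144]
tool_rot: [-90.0, -0.1, -18.7]
force: [-0.0, -0.1, 0.1]
grip_width: 0.0872
```

>>> {"fn": "move_arm", "kwargs": {"moves": [[0, 0, 0, 0, 0, 0], [0, 0, 0, 0, 0, 0], [0, 0, 0, 0, 0, 0], [0, 0, 0, 0, 0, 0], [0, 0, 0, 0, 0, 0], [0, 0, 0, 0, 0, 0], [0, 0, 0, 0, 0, 0], [0, 0, 0, 0, 0, 0]], "claw": 55, "newtons": 20}}

```text
time_s: 5.48
tool_pos: [0.4769, -0.15, 0.0139]
tool_rot: [-90.0, -0.0, -18.7]
force: [-1.8, 0.6, 4.8]
grip_width: 0.0678
```

>>> {"fn": "move_arm", "kwargs": {"moves": [[0, 0, 0, 0, 0, 0], [0, -3, 0, 0, 0, 0], [0, -10, 0, 0, 0, 0], [0, -22, 0, 0, 0, 0], [0, -36, 0, 0, 0, 0], [0, -46, 0, 0, 0, 0], [0, -50, 0, 0, 0, 0], [0, -50, 0, 0, 0, 0], [0, -50, 0, 0, 0, 0]], "newtons": 30}}

```text
time_s: 6.23
tool_pos: [0.4765, -0.1498, 0.0634]
tool_rot: [-90.0, 0.0, -18.7]
force: [0.0, 0.2, -1.6]
grip_width: 0.0676
```

Run:
```python
from fit import *
s=env.get_obs(); print(s["tool_pos"].round(4),s["tool_rot"].round(2),s["force"].round(2),s["wrist_torque"].round(3),s["grip_width"])
c=camera_info("wrist"); p,d=read_camera("wrist"); np.savez("w3.npz",p=p,d=d,**c); cv2.imwrite("pics/w3.png",p[:,:,::-1])
a=p[:,:,::-1]
p,d=read_camera("side"); b=cv2.resize(p[170:300,200:380,::-1],None,fx=3.2,fy=3.2); cv2.imwrite("pics/s3.png",b)
```

```text
[ 0.4765 -0.1498  0.0634] [-89.99   0.   -18.69] [ 0.04  0.2  -1.63] [0.01  0.062 0.013] 0.06760299358074597
```

View pics/w3.png

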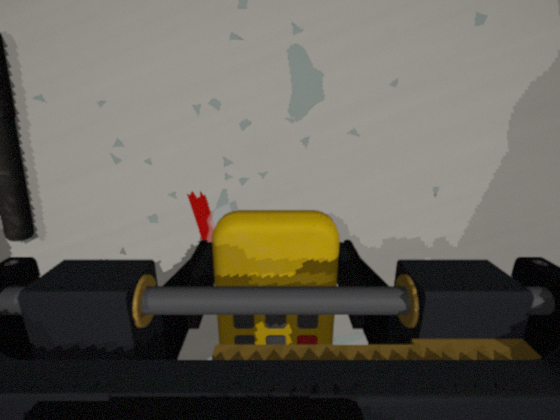

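View pics/s3.png

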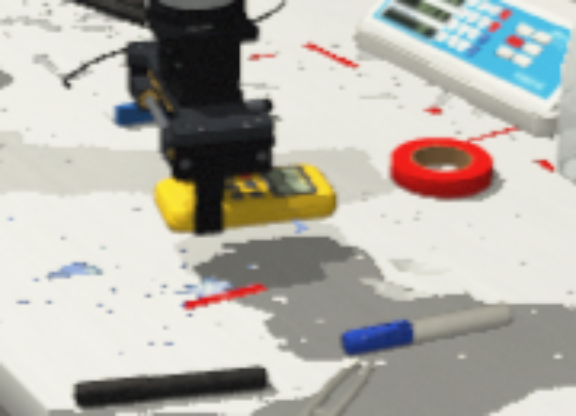

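Run:
```python
from fit import *
z=np.load("w3.npz"); c={k:z[k] for k in("fx","fy","cx","cy","R","t")}
y,b=masks(z["p"]); rows=np.where(y[:,250:300].sum(1)>25)[0]; print(rows[:3])
tp=np.array([.4765,-.1498,.0634]); a=np.radians(-18.69); tx=np.array([np.cos(a),np.sin(a),0]); tz=np.array([-np.sin(a),np.cos(a),0])
for h in (.005,.0105,.017): 
    X=ray(c,[(275,rows[0]-.5)],tp[2]-.0139+h)[0]-tp; print(h,"rear edge at tool x",(X@tx).round(4))
# lateral: columns of edges at row 225..
for r in (225,235,245):
    cs=np.where(y[r,200:350])[0]+200; X=ray(c,[(cs[0]-.5,r),(cs[-1]+.5,r)],tp[2]-.0139+.019)-tp; print(r,cs[0],cs[-1],(X@tz).round(4))
```

```text
[211 212 213]
0.005 rear edge at tool x -0.0283
0.0105 rear edge at tool x -0.0301
0.017 rear edge at tool x -0.0323
225 217 334 [-0.0285  0.0314]
235 213 338 [-0.0309  0.0338]
245 214 338 [-0.0307  0.0342]
```

>>> {"fn": "move_arm", "kwargs": {"moves": [[-2, 0, 8, 0, 0, 0], [-6, 0, 26, 0, -1, 0], [-12, 0, 51, 0, -2.2, 0], [-19, 0, 80, 0, -3.6, 0], [-26, 0, 110, 0, -5, 0], [-33, 0, 140, 0, -6.4, 0], [-40, 0, 170, 0, -7.8, 0], [-47, 0, 198, 0, -9, 0], [-52, 0, 220, 0, -10, 0], [-55, 0, 233, 0, -10.5, 0], [-57, 0, 239, 0, -10.8, 0], [-57, 0, 240, 0, -10.8, 0], [-57, 0, 240, 0, -10.8, 0], [-57, 0, 240, 0, -10.8, 0], [-57, 0, 240, 0, -10.8, 0]]}}

```text
time_s: 7.58
tool_pos: [0.4996, 0.094, 0.0635]
tool_rot: [-90.0, 0.0, -8.1]
force: [-0.5, 0.1, -1.5]
grip_width: 0.0677
```

```bash
cat > look.py <<'E'
from fit import *
import sys
n=sys.argv[1]
s=env.get_obs(); print(s["time_s"],s["tool_pos"].round(4),s["tool_rot"].round(2),s["force"].round(2),s["wrist_torque"].round(3),s["grip_width"].round(4))
a=np.radians(-7.9); ex=np.array([np.cos(a),np.sin(a)]); ey=np.array([-np.sin(a),np.cos(a)])
D=s["tool_pos"][:2]-[.6445,.118]; print("TCP in dock mm",(D@ex*1000).round(1),(D@ey*1000).round(1),"force dock",(s["force"][:2]@ex).round(2),(s["force"][:2]@ey).round(2))
pw,dw=read_camera("wrist"); cw=camera_info("wrist"); np.savez(n+"w.npz",p=pw,d=dw,**cw)
pt,_=read_camera("top"); cv2.imwrite(f"pics/{n}tfull.png",pt[:,:,::-1]); ps,_=read_camera("side"); cv2.imwrite(f"pics/{n}sfull.png",ps[:,:,::-1])
t=cv2.resize(pt[170:260,190:290,::-1],(400,360),interpolation=cv2.INTER_CUBIC)
q=cv2.resize(ps[175:245,205:305,::-1],(400,280),interpolation=cv2.INTER_CUBIC)
out=np.zeros((360,800,3),np.uint8); out[:,:400]=t; out[:280,400:]=q
cv2.imwrite(f"pics/{n}.png",out); cv2.imwrite(f"pics/{n}w.png",pw[:,:,::-1])
E
python3 look.py a1
```

```text
Traceback (most recent call last):
  File "look.py", line 4, in <module>
    s=env.get_obs(); print(s["time_s"],s["tool_pos"].round(4),s["tool_rot"].round(2),s["force"].round(2),s["wrist_torque"].round(3),s["grip_width"].round(4))
                                                                                                                                    ^^^^^^^^^^^^^^^^^^^^^
AttributeError: 'float' object has no attribute 'round'
```

```bash
sed -i 's/s\["grip_width"\].round(4)/round(float(s["grip_width"]),4)/' look.py; python3 look.py a1
```

```text
7.5833 [0.4996 0.094  0.0635] [-90.03   0.    -8.06] [-0.54  0.07 -1.55] [-0.006  0.053 -0.048] 0.0677
TCP in dock mm -140.2 -43.7 force dock -0.54 -0.0
```

View pics/a1.png

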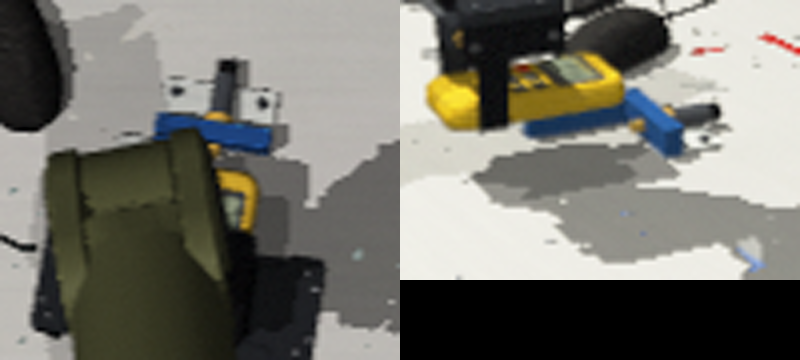

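View pics/a1w.png

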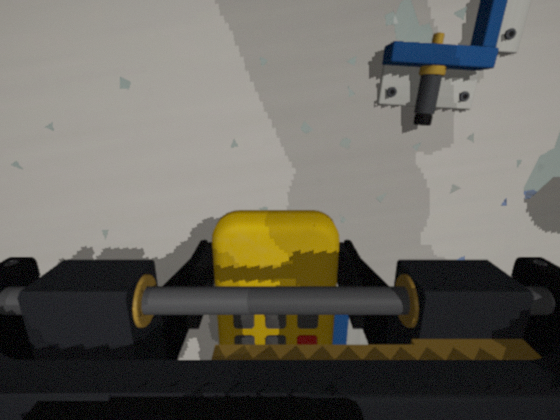

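The thermometer is held level, behind and right of the fence, with a clear gap to the plunger. Next I'll lower it onto the bench.

>>> {"fn": "move_arm", "kwargs": {"moves": [[0, 6, 0, 0, 0, 0], [0, 18, 0, 0, 0, 0], [0, 30, 0, 0, 0, 0], [0, 40, 0, 0, 0, 0], [0, 45, 0, 0, 0, 0], [0, 48, 0, 0, 0, 0], [0, 49.5, 0, 0, 0, 0], [0, 50, 0, 0, 0, 0], [0, 50, 0, 0, 0, 0]]}}

```text
time_s: 8.48
tool_pos: [0.5002, 0.0958, 0.014]
tool_rot: [-90.0, -0.1, -7.9]
force: [0.4, 0.2, -1.7]
grip_width: 0.0679
```

```bash
python3 look.py a2
```

```text
8.4833 [0.5002 0.0958 0.014 ] [-8.997e+01 -6.000e-02 -7.910e+00] [ 0.42  0.24 -1.72] [ 0.032  0.034 -0.035] 0.0679
TCP in dock mm -139.9 -41.9 force dock 0.38 0.29
```

View pics/a2.png

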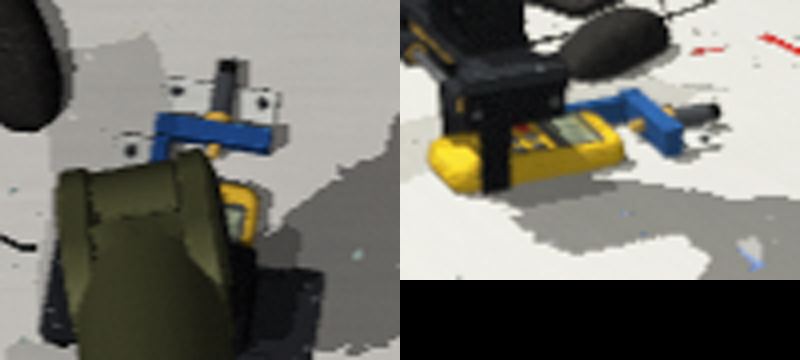

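>>> {"fn": "move_arm", "kwargs": {"moves": [[0, 0.5, 0, 0, 0, 0], [0, 1, 0, 0, 0, 0], [0, 1, 0, 0, 0, 0], [0, 1, 0, 0, 0, 0]]}}

```text
time_s: 8.97
tool_pos: [0.5002, 0.0959, 0.0139]
tool_rot: [-90.0, -0.0, -7.9]
force: [-3.2, -0.3, 7.7]
grip_width: 0.068
```

>>> {"fn": "move_arm", "kwargs": {"moves": [[0, -0.3, 1, 0, 0, 0], [0, -0.5, 2, 0, 0, 0], [0, -0.5, 3, 0, 0, 0], [0, -0.5, 4, 0, 0, 0], [0, -0.5, 5, 0, 0, 0], [0, -0.5, 5, 0, 0, 0]]}}

```text
time_s: 9.47
tool_pos: [0.5015, 0.1003, 0.0139]
tool_rot: [-90.0, -0.1, -7.9]
force: [-1.5, -2.5, 5.2]
grip_width: 0.0679
```

>>> {"fn": "move_arm", "kwargs": {"moves": [[0, 0, 0.5, 0, 0, 0], [0, 0, 1, 0, 0, 0], [0, 0, 1.5, 0, 0, 0], [0, 0, 1.5, 0, 0, 0]]}}

```text
time_s: 9.8
tool_pos: [0.5017, 0.1016, 0.0139]
tool_rot: [-90.0, -0.1, -7.9]
force: [-1.0, -3.1, 5.7]
grip_width: 0.0678
```

>>> {"fn": "move_arm", "kwargs": {"moves": [[0, 0, 0.5, 0, 0, 0], [0, 0, 1, 0, 0, 0], [0, 0, 1, 0, 0, 0]]}}

```text
time_s: 10.05
tool_pos: [0.5019, 0.1024, 0.0139]
tool_rot: [-90.0, -0.1, -8.0]
force: [-0.7, -3.9, 5.1]
grip_width: 0.0678
```

>>> {"fn": "move_arm", "kwargs": {"moves": [[0, 0, 0.5, 0, 0, 0], [0, 0, 1, 0, 0, 0], [0, 0, 1, 0, 0, 0]]}}

```text
time_s: 10.3
tool_pos: [0.5018, 0.1025, 0.0139]
tool_rot: [-90.1, -0.1, -8.0]
force: [-0.6, -5.6, 6.9]
grip_width: 0.0681
```

```bash
python3 look.py a3
```

```text
10.3 [0.5018 0.1025 0.0139] [-90.07  -0.1   -7.98] [-0.6  -5.62  6.92] [-0.959  0.222 -0.106] 0.0681
TCP in dock mm -139.2 -34.9 force dock 0.18 -5.64
```

View pics/a3.png

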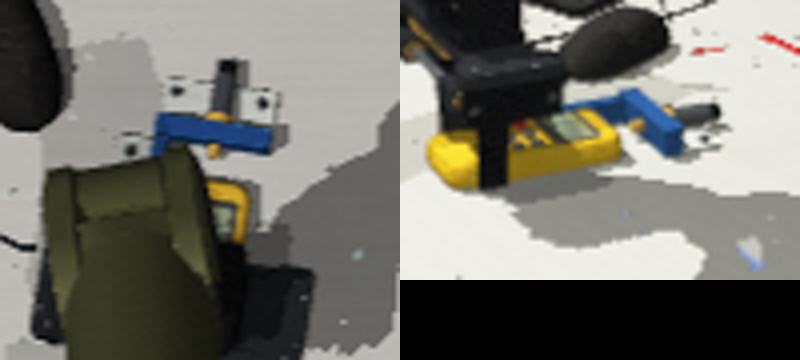

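View pics/a3w.png

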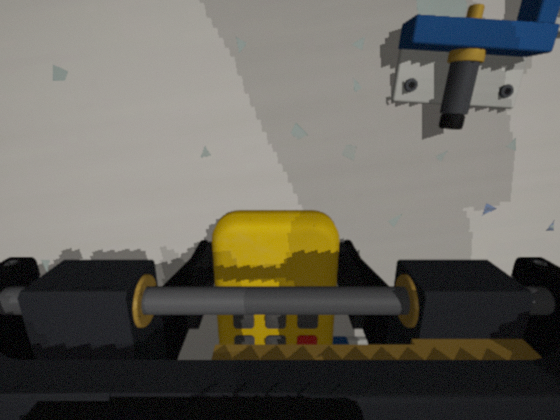

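>>> {"fn": "move_arm", "kwargs": {"moves": [[0, -0.1, 0.5, 0, 0, 0], [0, -0.2, 1, 0, 0, 0], [0, -0.2, 1, 0, 0, 0], [0, -0.2, 1, 0, 0, 0]]}}

```text
time_s: 10.78
tool_pos: [0.5018, 0.1028, 0.0139]
tool_rot: [-90.1, -0.1, -8.0]
force: [-1.0, -6.4, 4.9]
grip_width: 0.0678
```

```bash
python3 look.py a4
```

```text
10.7833 [0.5018 0.1028 0.0139] [-9.01e+01 -8.00e-02 -8.05e+00] [-1.02 -6.38  4.85] [-1.266  0.189 -0.275] 0.0678
TCP in dock mm -139.2 -34.7 force dock -0.14 -6.46
```

```bash
cat > edge.py <<'E'
from fit import *
import sys
for n in sys.argv[1:]:
    z=np.load(n+".npz"); c={k:z[k] for k in("fx","fy","cx","cy","R","t")}
    p=z["p"].astype(float); h=hsv(z["p"])
    # saturation-based sub-pixel back edge of stop
    y,b=masks(z["p"]); b[230:]=False
    cols=np.where(b[:, :].sum(0)>6)[0]; pts=[]
    S=h[...,1].astype(float)
    for u in cols[4:-6]:
        v=np.where(b[:,u])[0].max()
        seg=S[v-3:v+6,u]; top=np.median(S[v-6:v-1,u]); bot=seg[-2:].mean(); mid=(top+bot)/2
        i=np.where((seg[:-1]>=mid)&(seg[1:]<mid))[0]
        if len(i)==0 or bot>90: continue
        i=i[0]; pts.append((u,v-3+i+(seg[i]-mid)/(seg[i]-seg[i+1])))
    pts=np.array(pts); X=ray(c,pts,.024)[:,:2]
    l=cv2.fitLine((X*1000).astype(np.float32),cv2.DIST_HUBER,0,.2,.01).ravel()
    r=(X*1000-l[2:])@np.array([-l[1],l[0]])
    k=np.abs(r)<.6; l=cv2.fitLine((X[k]*1000).astype(np.float32),cv2.DIST_HUBER,0,.2,.01).ravel()
    ang=np.degrees(np.arctan2(l[1],l[0]))-90; ang=(ang+90)%180-90
    off=l[2:]
    print(n,len(pts),k.sum(),"dock yaw from stop back edge",round(float(ang),2),"rms",r[k].std().round(2),"cols",cols[0],cols[-1])
E
python3 edge.py w1 a1w a3w a4w
```

```text
w1 46 45 dock yaw from stop back edge -8.1 rms 0.1 cols 233 301
a1w 86 67 dock yaw from stop back edge -11.35 rms 0.23 cols 384 505
a3w 114 92 dock yaw from stop back edge -11.35 rms 0.25 cols 400 559
a4w 114 86 dock yaw from stop back edge -11.35 rms 0.16 cols 399 558
```

>>> {"fn": "move_arm", "kwargs": {"moves": [[0, 0, 0.7, 0, 0, 0], [0, 0, 1.4, 0, 0, 0], [0, 0, 2, 0, 0, 0], [0, 0, 2, 0, 0, 0], [0, 0, 2, 0, 0, 0]]}}

```text
time_s: 11.35
tool_pos: [0.5018, 0.1029, 0.014]
tool_rot: [-90.2, -0.0, -8.1]
force: [-1.9, -10.3, 10.1]
grip_width: 0.0678
```

```bash
python3 look.py a5
python3 - <<'E'
import cv2
p=cv2.imread("pics/a5w.png")[205:380,200:420]; cv2.imwrite("pics/a5c.png",cv2.resize(p,None,fx=3.5,fy=3.4,interpolation=cv2.INTER_CUBIC))
p=cv2.imread("pics/a5sfull.png")[180:240,200:310]; cv2.imwrite("pics/a5s.png",cv2.resize(p,None,fx=7,fy=7,interpolation=cv2.INTER_CUBIC))
E
```

```text
11.35 [0.5018 0.1029 0.014 ] [-9.022e+01 -4.000e-02 -8.130e+00] [ -1.91 -10.3   10.09] [-1.993  0.518 -0.355] 0.0678
TCP in dock mm -139.2 -34.6 force dock -0.48 -10.47
```

View pics/a5c.png

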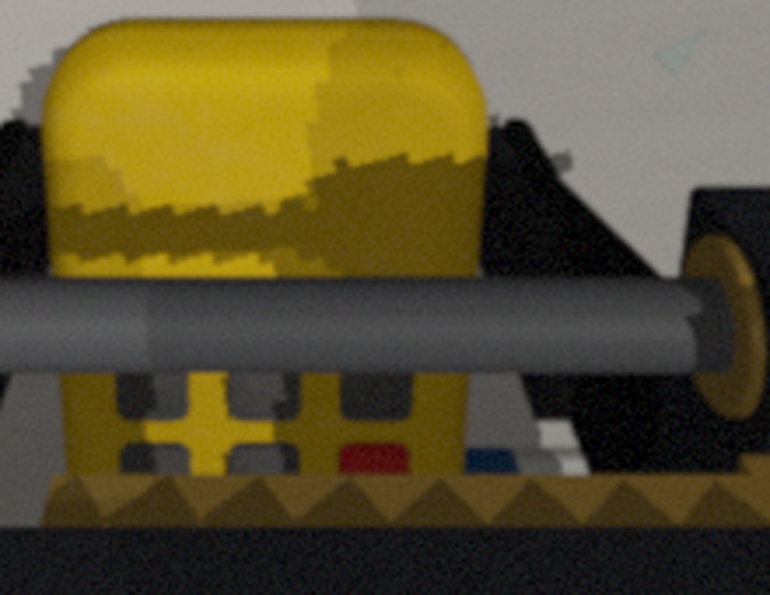

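View pics/a5s.png

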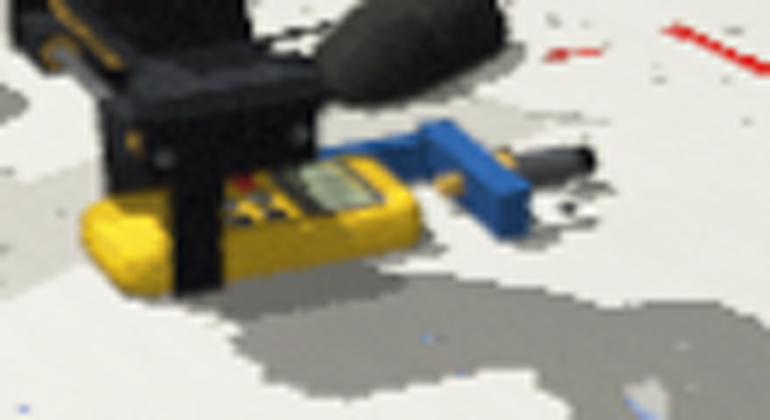

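Flush against the fence: 10 N lateral with no further travel, and the head is still about 18 mm short of the plunger tip. Next I'll slide it along the fence.

>>> {"fn": "move_arm", "kwargs": {"moves": [[0, -0.4, -0.5, 0, -0.1, 0], [1, -0.5, -0.7, 0, -0.2, 0], [2.5, -0.5, -0.7, 0, -0.2, 0], [4.5, -0.5, -0.7, 0, -0.2, 0], [6.5, -0.5, -0.7, 0, -0.2, 0], [8.5, -0.5, -0.7, 0, -0.2, 0], [10, -0.5, -0.7, 0, -0.2, 0], [11, -0.5, -0.7, 0, -0.2, 0], [12, -0.5, -0.7, 0, -0.2, 0], [12, -0.5, -0.7, 0, -0.2, 0]]}}

```text
time_s: 12.33
tool_pos: [0.5043, 0.1026, 0.0134]
tool_rot: [-90.3, 1.1, -7.8]
force: [-24.4, -5.7, 27.9]
grip_width: 0.068
```

```bash
python3 look.py a6
```

```text
12.3333 [0.5043 0.1026 0.0134] [-90.34   1.08  -7.82] [-24.39  -5.65  27.86] [-1.429  5.158 -0.492] 0.068
TCP in dock mm -136.7 -34.5 force dock -23.38 -8.95
```

View pics/a6.png

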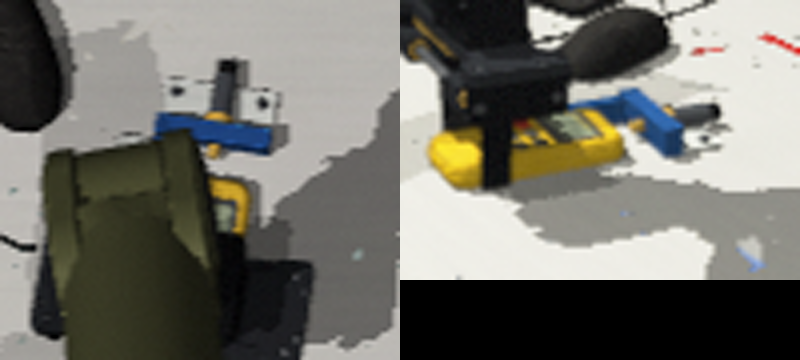

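It jammed: advancing tipped the tool head-down by 1.1°, which raised the bench load and friction. The head is still clear of the plunger. I'll unload it, then push with less downward load and a small counter-pitch.

>>> {"fn": "move_arm", "kwargs": {"moves": [[-3, 0, 0, 0, 0, 0], [-6, 0, 0, 0, 0, 0], [-8, -0.3, -0.3, 0, 0, 0], [-9.5, -0.6, -0.5, 0, 0, 0], [-9.5, -0.6, -0.5, 0, 0, 0]]}}

```text
time_s: 12.9
tool_pos: [0.5033, 0.1028, 0.0138]
tool_rot: [-90.2, 0.0, -7.9]
force: [0.1, -6.2, -1.0]
grip_width: 0.0677
```

```bash
python3 look.py a7
```

```text
12.9 [0.5033 0.1028 0.0138] [-9.016e+01  1.000e-02 -7.870e+00] [ 0.13 -6.19 -1.03] [-1.376  0.025 -0.397] 0.0677
TCP in dock mm -137.8 -34.5 force dock 0.98 -6.12
```

>>> {"fn": "move_arm", "kwargs": {"moves": [[0.7, 0, 0, 0, -0.1, 0], [1.4, 0, 0, 0, -0.2, 0], [2.1, 0, -0.2, 0, -0.2, 0], [3, 0, -0.4, 0, -0.2, 0], [4, 0, -0.4, 0, -0.2, 0]]}}

```text
time_s: 13.47
tool_pos: [0.5042, 0.1024, 0.0135]
tool_rot: [-90.2, 0.4, -7.7]
force: [-8.4, -4.8, 8.9]
grip_width: 0.0676
```

```bash
python3 look.py a8
```

```text
13.4667 [0.5042 0.1024 0.0135] [-90.2    0.4   -7.67] [-8.42 -4.81  8.93] [-1.26   2.139 -0.58 ] 0.0676
TCP in dock mm -136.8 -34.7 force dock -7.68 -5.92
```

>>> {"fn": "move_arm", "kwargs": {"moves": [[0, -0.2, -0.3, 0, 0, -0.3], [0, -0.4, -0.6, 0, 0, -0.6], [0, -0.4, -0.6, 0, 0, -0.6], [1, -0.4, -0.6, 0, 0, -0.6], [1, -0.4, -0.6, 0, 0, -0.6]]}}

```text
time_s: 14.03
tool_pos: [0.5053, 0.1022, 0.0135]
tool_rot: [-90.2, -0.2, -7.6]
force: [-4.2, -3.4, 3.0]
grip_width: 0.0675
```

```bash
python3 look.py a9
```

```text
14.0333 [0.5053 0.1022 0.0135] [-90.17  -0.24  -7.61] [-4.25 -3.35  3.01] [-0.939  1.426 -0.417] 0.0675
TCP in dock mm -135.7 -34.8 force dock -3.74 -3.9
```

>>> {"fn": "move_arm", "kwargs": {"moves": [[1, -0.2, 0, 0, 0.1, 0], [2, -0.4, 0, 0, 0.2, 0], [3, -0.4, 0, 0, 0.3, 0], [4, -0.4, 0, 0, 0.3, 0], [5, -0.4, 0, 0, 0.3, 0]]}}

```text
time_s: 14.6
tool_pos: [0.5113, 0.1016, 0.0139]
tool_rot: [-90.2, -0.4, -7.8]
force: [-3.5, -3.7, -1.7]
grip_width: 0.0679
```

```bash
python3 look.py b1
```

```text
14.6 [0.5113 0.1016 0.0139] [-90.16  -0.37  -7.85] [-3.46 -3.67 -1.71] [-0.977  0.903 -0.164] 0.0679
TCP in dock mm -129.7 -34.5 force dock -2.92 -4.11
```

View pics/b1.png

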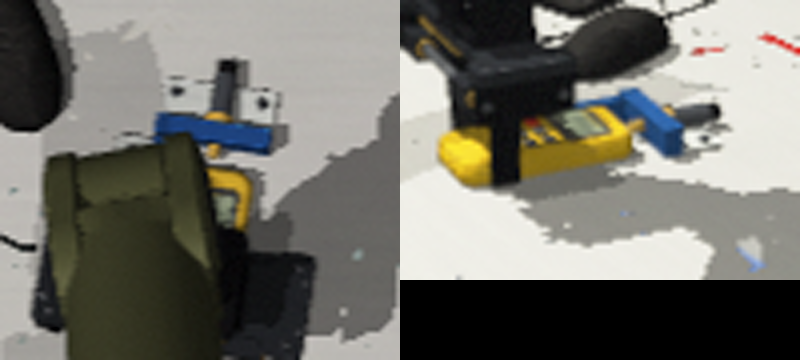

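>>> {"fn": "move_arm", "kwargs": {"moves": [[1, 0.1, 0, 0, 0, 0.1], [2, 0.1, 0, 0, 0, 0.1], [3, 0.1, 0, 0, 0, 0.1], [4, 0.1, 0, 0, 0, 0.1], [5, 0.1, 0, 0, 0, 0.1], [6, 0.1, 0, 0, 0, 0.1], [6, 0.1, 0, 0, 0, 0.1]]}}

```text
time_s: 15.33
tool_pos: [0.5175, 0.1007, 0.0139]
tool_rot: [-90.2, -0.3, -7.9]
force: [-2.8, -3.3, -2.0]
grip_width: 0.0676
```

```bash
python3 look.py b2
```

```text
15.3333 [0.5175 0.1007 0.0139] [-90.16  -0.29  -7.85] [-2.79 -3.34 -1.99] [-1.018  0.804 -0.15 ] 0.0676
TCP in dock mm -123.4 -34.6 force dock -2.3 -3.69
```

View pics/b2.png

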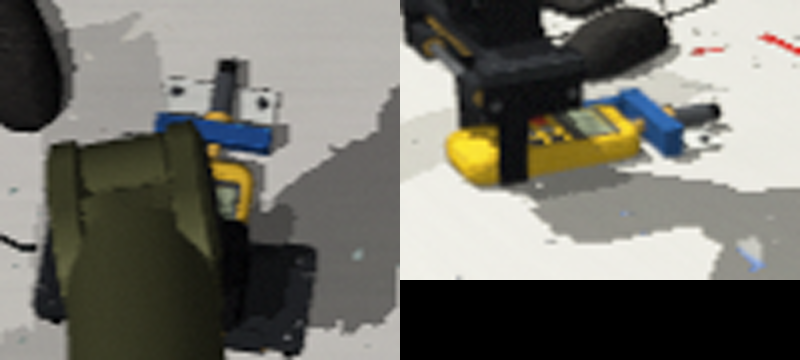

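>>> {"fn": "move_arm", "kwargs": {"moves": [[0.7, 0, 0, 0, 0, 0], [1.4, 0, 0, 0, 0, 0], [2.1, 0, 0, 0, 0, 0], [2.8, 0, 0, 0, 0, 0], [3.5, 0, 0, 0, 0, 0], [4.2, 0, 0, 0, 0, 0], [5, 0, 0, 0, 0, 0], [6, 0, 0, 0, 0, 0], [6, 0, 0, 0, 0, 0]]}}

```text
time_s: 16.23
tool_pos: [0.5214, 0.1001, 0.0137]
tool_rot: [-90.2, -0.1, -7.8]
force: [-7.7, -3.0, 2.9]
grip_width: 0.0677
```

```bash
python3 look.py b3
```

```text
16.2333 [0.5214 0.1001 0.0137] [-9.02e+01 -5.00e-02 -7.84e+00] [-7.65 -3.05  2.94] [-0.963  1.678 -0.256] 0.0677
TCP in dock mm -119.4 -34.6 force dock -7.16 -4.07
```

View pics/b3.png

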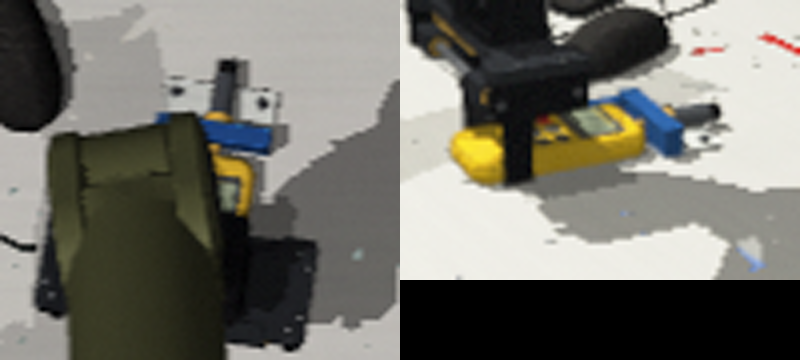

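>>> {"fn": "move_arm", "kwargs": {"moves": [[0.7, -0.1, 0, 0, 0, -0.1], [1.4, -0.2, 0, 0, 0, -0.2], [2.1, -0.3, 0, 0, 0, -0.3], [2.8, -0.3, 0, 0, 0, -0.3], [3.5, -0.3, 0, 0, 0, -0.3], [4.2, -0.3, 0, 0, 0, -0.3], [5, -0.3, 0, 0, 0, -0.3], [6, -0.3, 0, 0, 0, -0.4], [6, -0.3, 0, 0, 0, -0.4]]}}

```text
time_s: 17.13
tool_pos: [0.5254, 0.0996, 0.0137]
tool_rot: [-90.2, -0.2, -7.8]
force: [-11.8, -3.4, 5.9]
grip_width: 0.0676
```

```bash
python3 look.py b4
```

```text
17.1333 [0.5254 0.0996 0.0137] [-90.23  -0.22  -7.83] [-11.81  -3.43   5.89] [-0.855  2.648 -0.2  ] 0.0676
TCP in dock mm -115.4 -34.6 force dock -11.23 -5.02
```

>>> {"fn": "move_arm", "kwargs": {"moves": [[0.8, -0.2, 0, 0, 0, -0.1], [1.6, -0.3, 0, 0, 0, -0.2], [2.4, -0.4, 0, 0, 0, -0.3], [3.2, -0.4, -0.1, 0, 0, -0.3], [4, -0.4, -0.2, 0, 0, -0.4], [4.8, -0.4, -0.2, 0, 0, -0.4], [5.5, -0.4, -0.2, 0, 0, -0.4], [5.5, -0.4, -0.2, 0, 0, -0.4]]}}

```text
time_s: 17.95
tool_pos: [0.5291, 0.099, 0.0137]
tool_rot: [-90.2, -0.4, -7.8]
force: [-15.6, -3.5, 7.7]
grip_width: 0.068
```

```bash
python3 look.py b5
```

```text
17.95 [0.5291 0.099  0.0137] [-90.24  -0.41  -7.81] [-15.55  -3.54   7.7 ] [-0.66   3.462 -0.162] 0.068
TCP in dock mm -111.7 -34.7 force dock -14.92 -5.65
```

View pics/b5.png

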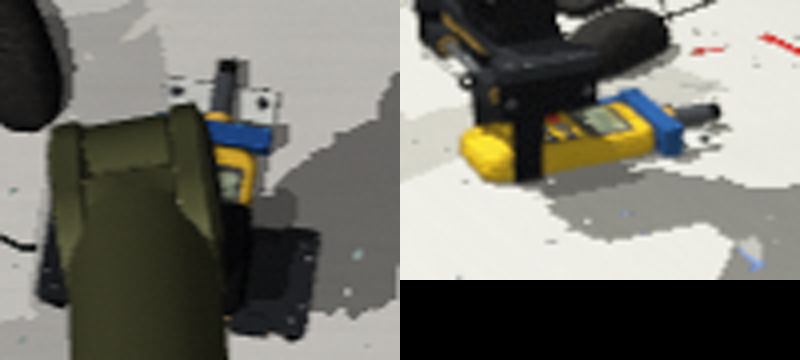

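>>> {"fn": "move_arm", "kwargs": {"moves": [[0.8, -0.1, 0, 0, 0, 0], [1.6, -0.2, 0, 0, 0, 0], [2.4, -0.3, 0, 0, 0, 0], [3, -0.3, 0, 0, 0, 0], [3, -0.3, 0, 0, 0, 0]]}}

```text
time_s: 18.52
tool_pos: [0.5293, 0.099, 0.0136]
tool_rot: [-90.3, -0.1, -7.8]
force: [-21.7, -2.2, 11.6]
grip_width: 0.0678
```

```bash
python3 look.py b6
```

```text
18.5167 [0.5293 0.099  0.0136] [-9.028e+01 -9.000e-02 -7.800e+00] [-21.69  -2.16  11.6 ] [-0.447  4.769 -0.222] 0.0678
TCP in dock mm -111.5 -34.7 force dock -21.19 -5.12
```

>>> {"fn": "move_arm", "kwargs": {"moves": [[0.8, -0.2, 0.2, 0, 0, -0.1], [1.6, -0.4, 0.4, 0, 0, -0.2], [2, -0.4, 0.6, 0, 0, -0.3], [2, -0.5, 0.6, 0, 0, -0.3], [2, -0.5, 0.6, 0, 0, -0.3]]}}

```text
time_s: 19.08
tool_pos: [0.5294, 0.099, 0.0136]
tool_rot: [-90.3, -0.2, -7.8]
force: [-25.0, -4.2, 13.9]
grip_width: 0.0675
```

```bash
python3 look.py b7
python3 - <<'E'
import cv2
p=cv2.imread("pics/b7sfull.png")[185:230,225:300]; cv2.imwrite("pics/b7s.png",cv2.resize(p,None,fx=10,fy=10,interpolation=cv2.INTER_CUBIC))
p=cv2.imread("pics/b7tfull.png")[180:240,200:280]; cv2.imwrite("pics/b7t.png",cv2.resize(p,None,fx=9,fy=9,interpolation=cv2.INTER_CUBIC))
E
```

```text
19.0833 [0.5294 0.099  0.0136] [-90.34  -0.16  -7.82] [-25.05  -4.16  13.92] [-0.378  5.6   -0.27 ] 0.0675
TCP in dock mm -111.4 -34.7 force dock -24.24 -7.57
```

View pics/b7s.png

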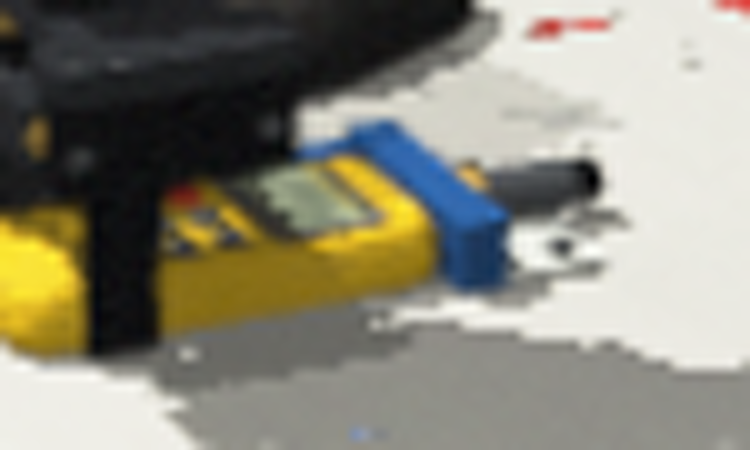

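View pics/b7t.png

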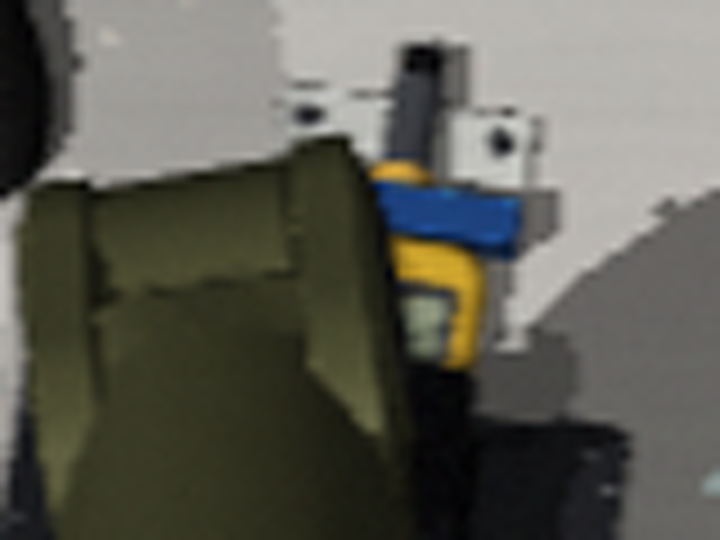

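View pics/b7w.png

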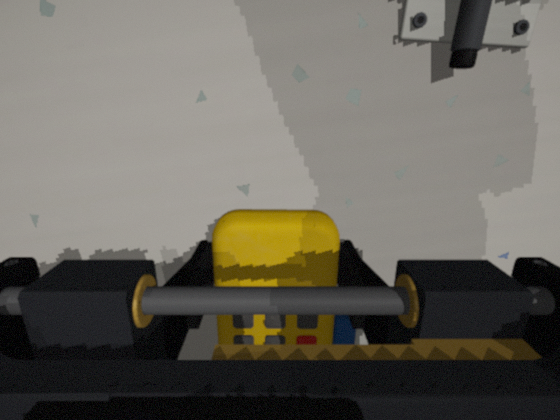

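>>> {"fn": "move_arm", "kwargs": {"moves": [[0, 0, 0, 0, 0, 0], [0, 0, 0, 0, 0, 0], [0, 0, 0, 0, 0, 0], [0, 0, 0, 0, 0, 0], [0, 0, 0, 0, 0, 0], [0, 0, 0, 0, 0, 0]]}}

```text
time_s: 19.73
tool_pos: [0.5294, 0.099, 0.0137]
tool_rot: [-90.3, -0.2, -7.8]
force: [-26.4, -3.0, 13.5]
grip_width: 0.0677
```

```bash
python3 look.py b8
python3 - <<'E'
from h import *
read_camera("top")
for n in ["tape_roll","marker","label_roll"]:
    for q in models.spot_in(n,"top")[:1]: print(n,round(q["score"],2),np.round(q["point"],4))
a=cv2.imread("pics/top0.png").astype(int); b=cv2.imread("pics/b8tfull.png").astype(int)
d=np.abs(a-b).max(2)
for n,(u,v) in dict(tape=(312,170),marker=(383,232),label=(153,252)).items(): print(n,"diff",np.median(d[v-20:v+20,u-20:u+20]))
E
```

```text
19.7333 [0.5294 0.099  0.0137] [-90.35  -0.16  -7.82] [-26.41  -3.    13.48] [-0.425  5.598 -0.256] 0.0677
TCP in dock mm -111.4 -34.7 force dock -25.75 -6.6
tape_roll 0.89 [ 0.7479 -0.1193  0.0177]
marker 0.78 [ 0.5568 -0.3318  0.0197]
label_roll 0.9 [0.4834 0.3384 0.0472]
tape diff 11.0
marker diff 11.0
label diff 12.0
```

Position and forces hold steady. One more check that this is the hard stop and not bench friction: take off some bench load and see whether it creeps forward.

>>> {"fn": "move_arm", "kwargs": {"moves": [[0.3, -0.2, 0, 0, 0, -0.1], [0.6, -0.4, 0, 0, 0, -0.2], [1, -0.6, 0, 0, 0, -0.3], [1, -0.8, 0, 0.1, 0, -0.4], [1, -0.8, 0, 0.1, 0, -0.4], [1, -0.8, 0, 0.1, 0, -0.4]]}}

```text
time_s: 20.58
tool_pos: [0.5294, 0.099, 0.0137]
tool_rot: [-90.3, -0.5, -7.8]
force: [-25.4, -2.8, 10.9]
grip_width: 0.0676
```

```bash
python3 look.py b9
```

```text
20.5833 [0.5294 0.099  0.0137] [-90.27  -0.45  -7.8 ] [-25.38  -2.78  10.89] [-0.557  5.839 -0.342] 0.0676
TCP in dock mm -111.4 -34.7 force dock -24.76 -6.24
```

>>> {"fn": "move_arm", "kwargs": {"moves": [[0, -0.3, 0, 0, 0, 0.1], [0, -0.6, 0, 0, 0, 0.2], [0, -0.8, 0, 0, 0, 0.3], [0, -0.8, 0, 0, 0, 0.3], [0, -0.8, 0, 0, 0, 0.3], [0, -0.8, 0, 0, 0, 0.3]]}}

```text
time_s: 21.23
tool_pos: [0.5294, 0.099, 0.0137]
tool_rot: [-90.3, -0.2, -7.8]
force: [-23.6, -2.0, 5.6]
grip_width: 0.0675
```

```bash
python3 look.py c1
python3 - <<'E'
import cv2
p=cv2.imread("pics/c1sfull.png")[185:230,225:300]; cv2.imwrite("pics/c1s.png",cv2.resize(p,None,fx=10,fy=10,interpolation=cv2.INTER_CUBIC))
E
```

```text
21.2333 [0.5294 0.099  0.0137] [-90.28  -0.17  -7.8 ] [-23.57  -2.01   5.63] [-0.432  5.176 -0.346] 0.0675
TCP in dock mm -111.4 -34.7 force dock -23.07 -5.23
```

View pics/c1s.png

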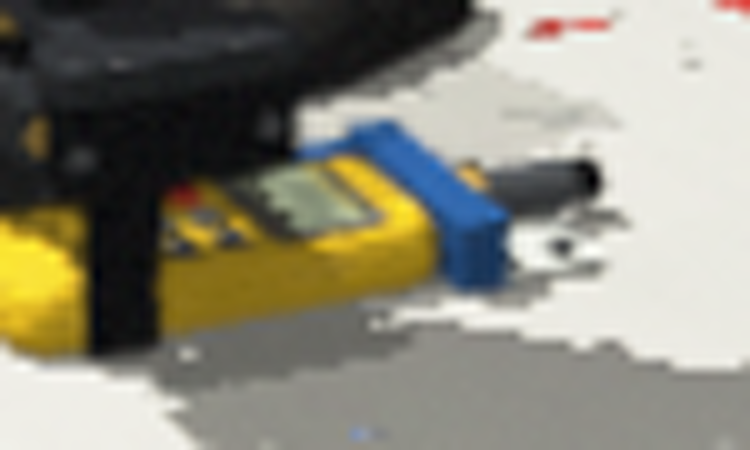

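Bench load is down to about 7 N, the push is 23 N, and there is no forward motion. That confirms the hard stop with the plunger fully in. The thermometer is flat, square and against the fence, so I'm handing in.

```bash
python3 -c "
from cell import job,env
print(job.sign_off()); s=env.get_obs(); print(s['time_s'],s['tool_pos'],s['force'])"
```

```text
the job is handed in; nothing more can be done
None
the job is handed in; nothing more can be done
```

The thermometer is seated in the larger blue dock, held flat against both the side fence and the end stop, and the job is handed in (about 21 s on the clock).

I gripped it across its rear, set it down short of the plunger, and brought it flush to the fence at about 10 N sideways with no further travel. The head was still about 18 mm clear of the plunger then. I then slid it along the fence until it pressed the plunger in.

**Last checks:**
- **End stop:** the push is about 23 N and the thermometer did not move further, even with the bench load eased to about 7 N. The side view shows no gap at the stop.
- **Fence:** about 5 N sideways, and its distance from the fence did not change during the push.
- **Flat and square:** tilt is within 0.3°, and it is within about 0.3° of the dock's direction.
- **Grip:** held at 30 N, with the fingers at 67.5 mm.
- **Bystanders:** the tape roll, marker and label roll read within 4 mm of their first positions, which is the detector's own error.

**What went wrong or disagreed:**
- **First slide:** it jammed on bench friction when the tool tipped 1.1° head-down. Wrist force reached about 37 N, still clear of the plunger. I backed it off and continued with less downward load.
- **Dock angle:** one check read −11.4° instead of about −8°. It had picked up the smaller look-alike dock, so I ignored it.
- **Plunger travel:** I judged it from forces, distance moved and pictures; it was not read directly.

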